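# Load the post foot in the weld jig and draw the sprung pointer rod to its mark

### The job

Get the weld jig ready for tacking: seat the steel post foot flat and square in the jig's yellow-walled pocket, right down on its floor, and let go of it. Then take the orange grip of the sprung pointer rod and pull the rod out until its black pointer lines up with the red length mark on the scale, and finish while still holding it there, steady, against its spring. Leave the spray can, jar, hammer and green magnet alone.

Things in the scene. Friction and masses are not known exactly. Their poses are not given: they have to be found in the camera images.
- jig: weld jig, fixed on the bench: dark steel plate 12 mm thick. Origin on the bench surface, z up; plate from -105 to 115 mm in x, -160 to 200 mm in y. The rod is pulled out along the jig's +y. A blue guide tube (29 mm over its rim, axis at x = 55 mm, 37 mm above the bench) runs from y = -156 to its mouth at y = -20 mm; its top is 52 mm above the bench.
- pocket (a point): centre of the pocket's floor, on the jig plate (12 mm above the bench), axes as the jig's. Opens upward, 64 mm in x by 84 mm in y; yellow walls 10 mm high, the lower half vertical, the upper half sloping outward 3 mm as lead-in. A seated foot has its origin here, plate's long side along the jig's y (either way round), plate top flush with the walls.
- foot: loose post foot: a steel plate 60 (x) x 80 (y) x 10 mm with an upright red-painted stub of square tube 30 x 30 mm in its middle, the stub's top 60 mm above the underside. About 0.45 kg. Origin at the centre of the plate's underside, z up. It starts flat on the bench, to the robot's right, turned any way.
- grip: sprung rod with its orange grip, an upright square post 24 x 24 mm; axes as the jig's. Origin in the post on the rod's axis, 37 mm above the bench; post top 60 mm above it. The 14 mm rod runs in -y to the tube's mouth, 60 mm from the grip's centre when fully in (the start). Slides only along +y, up to 135 mm; spring 5 N at the start, +0.7 N per 10 mm. The post's upper 45 mm are clear all round.
- pointer (a point): tip of the black pointer blade on the rod: moves with the grip, 48 mm in x and 8 mm below the grip's origin. Axes as the jig's. Let go, the rod runs back in.
- mark: red length mark fixed on the white scale strip beside the rod: bar 26 mm long (x), 4 mm wide (y), with a 14 mm block at its outer end, top 29 mm above the bench. Origin at the centre of the bar's underside, axes as the jig's. The pointer is on the mark when both have the same y in the jig's axes. Set 45 to 105 mm of rod travel out, anew each time.
- spray_can: blue-labelled spray can, 60 mm diameter, 170 mm tall, standing; origin at the centre of its underside. Bystander.
- paste_jar: jar of paste, 72 mm diameter, 90 mm tall, standing; origin at the centre of its underside. Bystander.
- hammer: hammer, 260 mm long, lying on the bench at the far right, handle along its x, origin near its middle. Bystander.
- magnet: green L-shaped welding magnet, about 90 x 90 x 22 mm, lying on the bench on the far side; origin at the underside of one leg. Bystander.

How it is judged:
On the way, in this order (a step that is already met when the one before it is completed fails the run):
1. the foot lies seated in the pocket, let go (x of foot in the frame of pocket between -0.003 and 0.003 m and y of foot in the frame of pocket between -0.003 and 0.003 m and z of foot in the frame of pocket between -0.0025 and 0.0025 m and angle between the y axis of foot and the y axis of pocket, either way round below 0.07 rad and angle between foot's own z axis and vertical below 0.04 rad and contact force between foot and the fingers below 0.1 N and linear speed of foot below 0.02 m/s), for 0.2 s.
2. the rod is pulled out with its pointer on the red mark (y of pointer in the frame of mark between -0.004 and 0.004 m), for 0.2 s.
At the end, for the whole second after the job is handed in: Foot in the pocket: within 3 mm of centre each way, 2.5 mm of the floor, 0.07 rad square, 0.04 rad tilt, not touched; pointer within 4 mm of the mark, under 10 mm/s; fingers on the grip with over 2 N, no loose thing touching it; all through the last second (all of step 2 and x of foot in the frame of pocket between -0.003 and 0.003 m and y of foot in the frame of pocket between -0.003 and 0.003 m and z of foot in the frame of pocket between -0.0025 and 0.0025 m and angle between the y axis of foot and the y axis of pocket, either way round below 0.07 rad and angle between foot's own z axis and vertical below 0.04 rad and contact force between grip and the fingers above 2 N and contact force between grip and foot below 0.2 N and contact force between grip and hammer below 0.2 N and contact force between grip and magnet below 0.2 N and contact force between grip and spray_can below 0.2 N and contact force between grip and paste_jar below 0.2 N and contact force between foot and the fingers below 0.1 N and linear speed of grip below 0.01 m/s and distance of grip from where it was at the start of the episode above 0.035 m); the arm keeps its last pose, push and grip.
It fails at once if spray can, jar, hammer or magnet shifted by more than 30 mm (distance of any of spray_can, paste_jar, hammer, magnet from where it was at the start of the episode above 0.03 m).
It also fails if it takes over 53 s, if anything falls off the work surface, if the arm or the gripper's body presses on something with over 40 N, if the wrist force passes 120 N, or if a joint passes its speed limit or range.

### The arm

A 6-joint arm with a two-finger parallel gripper is mounted at the origin on the work surface. World frame = base frame: x ahead of the robot, y to its left, z up, the work surface at z = 0. Lengths are in m, angles in rad, forces in N, time in s.
With the tool pointing down it reaches from about 0.35 to 0.85 m from the base axis. Payload 8.1 kg.
Tool frame: the origin (TCP) lies at the very end of the fingers, on their centre line; the grasp point (between the pads) lies 19 mm behind it; z points along the fingers, y is the direction in which the jaws open and shut (so a half turn about z gives the same grasp; the last joint's range is limited). The gripper opens to 93 mm and grips with 3 to 60 N. Pads are 15 mm wide; open, the fingers measure 128 mm over their backs; the gripper's body (75 mm by 188 mm) begins 65 mm behind the grasp point.
Start: joints at [1.102, 0.13, 1.488, -0, 1.523, -0.085], TCP at [0.225, 0.556, 0.219] pointing down, gripper open.
Joint ranges: [-2.96, 2.96], [-0.89, 2.26], [0.02, 2.5], [-1.34, 4.48], [0, 2.73], [-2.66, 2.66]. Speed limits (rad/s): [2.39, 2.39, 2.79, 3.14, 3.14, 3.14].

### API

Orientations are given as a rotation vector (axis times angle).
In Python, from plant import read_state, read_camera, close_job gives the robot as it stands.
- The arm moves only by the tool jog_arm, never from a script. Its argument "motion" is one flat list of numbers, 7 for each row, row after row: the opening, from 0 (shut) to 1 (fully open), then the shift along the tool's x, y, z scaled (see below), then the turn, a rotation vector about the tool's x, y, z scaled (see below). A call has 1 to 8 rows; each row is the pose to reach, as a shift and turn from the pose measured when the call began, along the tool's axes at that moment; what a row does not reach only later rows make up. The controller multiplies each number of a shift by 0.5 m and each number of a turn by 90 degrees. A row lasts 1/10 s, in which the tool goes at most 50 mm and 8.59 degrees, less where a joint would pass 70% of its speed; a pose out of reach is approached as far as the arm can. A call with a number of a shift or a turn outside -1 to 1 is refused whole. A call with a gripper value outside its range is refused whole. The fingers move at their own pace and stop on an object; "grip_force" is the grip in N (left out, the last holds). Time passes only in rows, so rows that repeat a pose let the fingers close. It gives the time, the measured TCP pose, the force and the opening at its end, in the units of the state.
- read_state(): the state, without advancing time (a new reading comes with each control period).
- read_camera(name): name is "scene" or "top"; returns a dict with "frame" (384x512x3 uint8, red, green, blue), "vertical_fov" (degrees; the focal length in pixels is half the picture's height over the tangent of half this angle, whatever the lens; pixels are square), "cx", "cy" (the principal point, pixels), "world_from_camera" (4x4, takes a point from camera to world coordinates). Camera axes: x right, y down, z forward; pixel columns grow to the right and rows downward; lengths in m; the calibration is good to about 2 mm. A picture is of the moment at which its call begins. There is no depth.
- close_job(): hands the job in, once; it reports no verdict.
The state is a dict: "t": time; "q": joint angles; "dq": joint speeds; "joint_torque": joint torques, N m; "tool_pos": TCP position; "orientation": TCP orientation; "force": force on the tool from outside, world axes, zero at the start; "wrist_torque": the same for the moment, N m; "opening": finger opening in m.
Only numpy, scipy, OpenCV 4.12 (cv2) and the standard library are available. Lean on these libraries where they do the work, as an engineer would, in place of code of your own. Each camera call takes 0.05 s, during which the arm holds its last target.

## Working session

There is one attempt and no reset: what is moved stays moved. The work goes in short steps, Python scripts to look and compute and a tool call to move; the robot and the scene stay as the last step left them, time stands still between calls to the robot, and variables do not carry over. Pictures are saved under pics/ and viewed, and the job is handed in when it is done.

Besides the shell and the picture viewer there is one more tool, called after ">>>" as name(argument=value, ...) on one line, values as JSON. jog_arm: Moves the arm, as the interface text tells. Its arguments: {"type":"object","properties":{"motion":{"type":"array","items":{"type":"number"}},"grip_force":{"type":"number"}},"required":["motion"]}

```bash
ls; mkdir -p pics; python3 - <<'E'
from plant import *
import cv2,numpy as np,pickle
print(read_state())
for n in("scene","top"):
    c=read_camera(n); cv2.imwrite(f"pics/{n}0.png",c["frame"][:,:,::-1]); pickle.dump(c,open(f"{n}0.pkl","wb"))
    print(n,c["vertical_fov"],c["cx"],c["cy"],np.round(c["world_from_camera"],4).tolist(), [k for k in c])
E
```

```text
pics
{'t': 0.0, 'q': array([ 1.10160189e+00,  1.31177319e-01,  1.48925701e+00,  7.31152647e-06,
        1.52301171e+00, -8.53961772e-02]), 'dq': array([-9.48025426e-04, -1.63640490e-03, -3.88154760e-05,  1.30290565e-03,
       -9.63745415e-06,  1.08378842e-03]), 'joint_torque': array([ 2.00367608e-04, -5.59828341e+01, -4.91763031e+01,  7.68296001e-02,
        3.54037376e-02, -1.56763895e-04]), 'tool_pos': array([0.22438388, 0.55585125, 0.21759004]), 'orientation': array([-5.99077769e-01, -3.08341866e+00,  2.79647127e-03]), 'force': array([0.98077472, 0.44938226, 0.25755825]), 'wrist_torque': array([-0.04815723,  0.04442343,  0.00591155]), 'opening': 0.09286821463102593}
scene 44.86264472585836 260.8997042755503 191.126562613605 [[-0.8254, 0.366, -0.4297, 1.2018], [0.5644, 0.5238, -0.638, 1.0021], [-0.0085, -0.7692, -0.6389, 0.9859], [0.0, 0.0, 0.0, 1.0]] ['frame', 'vertical_fov', 'cx', 'cy', 'world_from_camera']
top 44.68059556273751 249.87519890939342 194.95427420158762 [[-0.0117, -0.9913, 0.1311, 0.409], [-0.9999, 0.0126, 0.0061, 0.0608], [-0.0077, -0.131, -0.9914, 1.4126], [0.0, 0.0, 0.0, 1.0]] ['frame', 'vertical_fov', 'cx', 'cy', 'world_from_camera']
```

View pics/scene0.png

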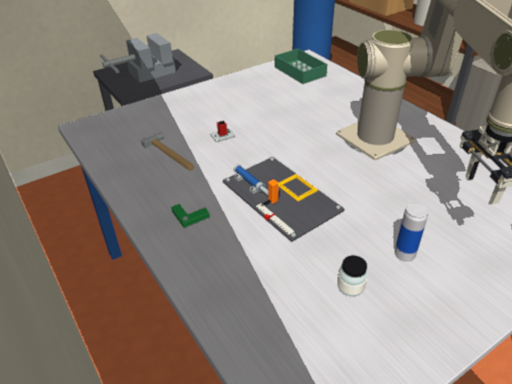

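View pics/top0.png

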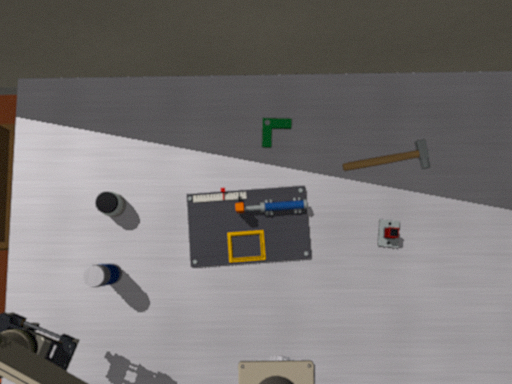

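The top view shows the jig near px (248,226), with its +y to the left. The foot is at (389,233), the grip at (240,207) and the red mark at about (223,192). I'll zoom in on these.

```bash
python3 - <<'E'
import cv2,pickle
c=pickle.load(open("top0.pkl","rb"))["frame"][:,:,::-1]
s=pickle.load(open("scene0.pkl","rb"))["frame"][:,:,::-1]
def z(im,x0,y0,w,h,k,n): cv2.imwrite("pics/"+n,cv2.resize(im[y0:y0+h,x0:x0+w],None,fx=k,fy=k,interpolation=cv2.INTER_CUBIC))
z(c,180,180,140,95,5.5,"z1.png"); z(c,365,205,50,50,10,"z2.png"); z(s,215,150,135,95,5.5,"z3.png"); z(s,200,110,45,40,12,"z4.png")
E
```

```text
(no output)
```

View pics/z1.png

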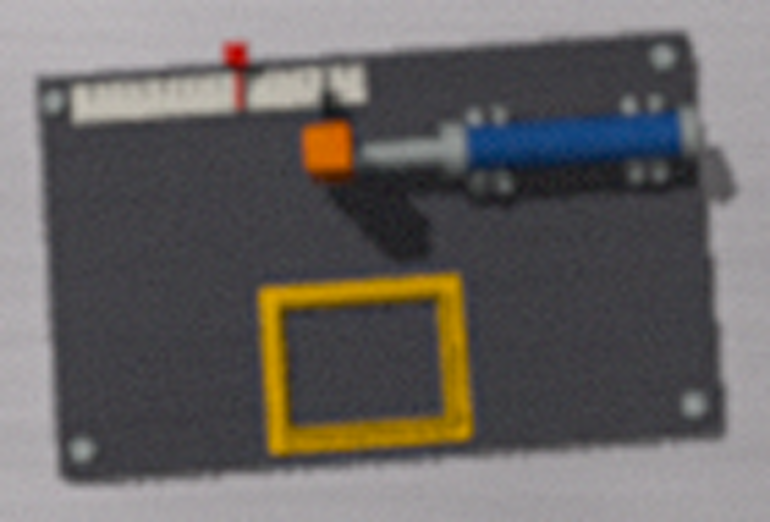

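View pics/z2.png

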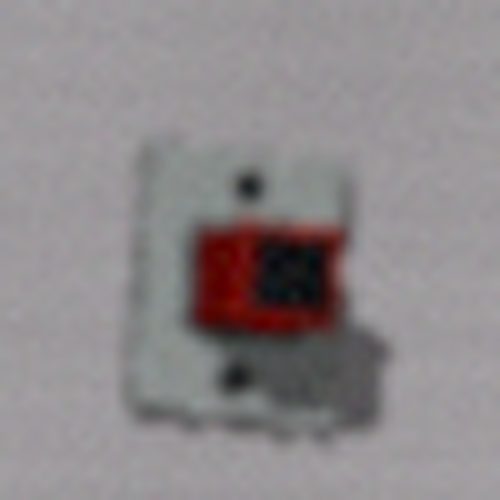

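View pics/z3.png

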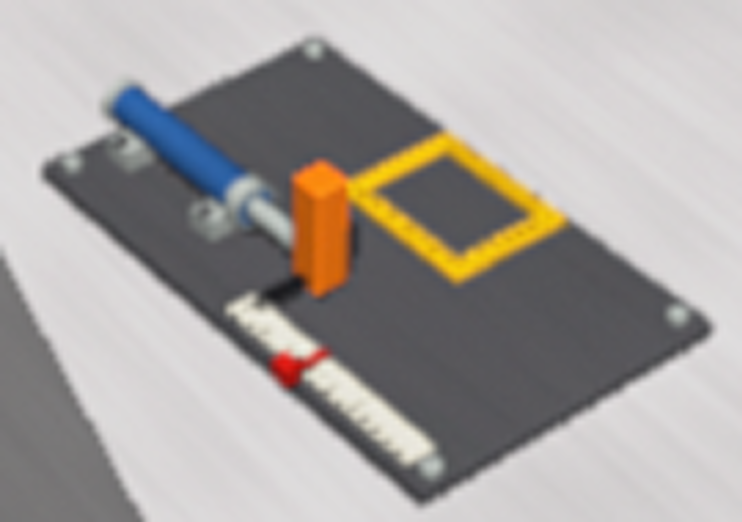

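View pics/z4.png

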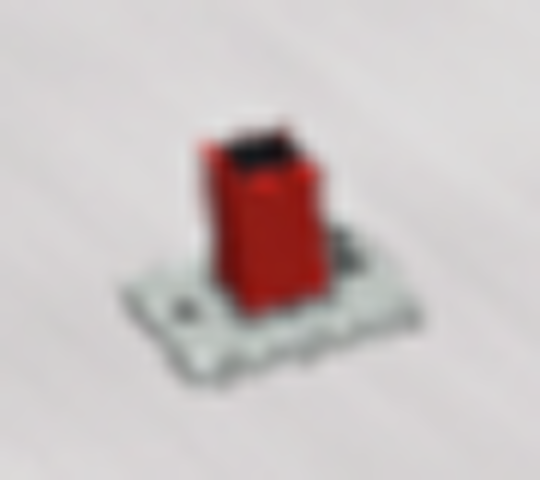

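```bash
cat > h.py <<'E'
import numpy as np,cv2,pickle
from scipy.optimize import least_squares
def cam(c):
    f=192/np.tan(np.radians(c["vertical_fov"])/2)
    return f,c["cx"],c["cy"],np.linalg.inv(c["world_from_camera"])
def proj(c,P):
    f,cx,cy,M=cam(c); P=np.atleast_2d(P); q=P@M[:3,:3].T+M[:3,3]
    return np.c_[f*q[:,0]/q[:,2]+cx, f*q[:,1]/q[:,2]+cy]
def back(c,uv,z):
    f,cx,cy,_=cam(c); W=c["world_from_camera"]; uv=np.atleast_2d(uv)
    d=np.c_[(uv[:,0]-cx)/f,(uv[:,1]-cy)/f,np.ones(len(uv))]@W[:3,:3].T
    o=W[:3,3]; return o+d*((z-o[2])/d[:,2])[:,None]
def unz(p,k,ox,oy): return (np.atleast_2d(p)+.5)/k-.5+[ox,oy]
def place(p,L):
    c,s=np.cos(p[2]),np.sin(p[2]); L=np.atleast_2d(L)
    return np.c_[p[0]+c*L[:,0]-s*L[:,1],p[1]+s*L[:,0]+c*L[:,1],L[:,2]]
E
python3 - <<'E'
from h import *
T=pickle.load(open("top0.pkl","rb"));S=pickle.load(open("scene0.pkl","rb"))
Z1=(5.5,180,180);Z3=(5.5,215,150);Z2=(10,365,205);Z4=(12,200,110)
L=np.array([[.115,.2,.012],[.115,-.16,.012],[-.105,-.16,.012],[-.105,.2,.012]])
t=unz([(40,76),(688,33),(722,435),(65,482)],*Z1); s=unz([(420,503),(43,168),(318,38),(712,325)],*Z3)
fs={}
for n,obs in (("top",[(T,t)]),("scene",[(S,s)]),("both",[(T,t),(S,s)])):
    r=least_squares(lambda p:np.concatenate([(proj(c,place(p,L))-o).ravel() for c,o in obs]),[.5,.05,0.])
    print(n,r.x.round(4),r.fun.reshape(-1,2).round(1).tolist()); J=r.x
def injig(p,P): 
    c,s_=np.cos(p[2]),np.sin(p[2]); d=P[:,:2]-p[:2]; return np.c_[c*d[:,0]+s_*d[:,1],-s_*d[:,0]+c*d[:,1]]
print("pocket outer top", injig(J,back(T,unz([(259,288),(460,273),(470,437),(271,455)],*Z1),.022)).round(4).tolist())
print("pocket outer scene", injig(J,back(S,unz([(458,283),(345,188),(448,132),(567,217)],*Z3),.022)).round(4).tolist())
print("mark top bar ends/block", injig(J,back(T,unz([(240,108),(239,72),(235,53)],*Z1),.027)).round(4).tolist())
print("mark scene bar end, block", injig(J,back(S,unz([(326,352),(288,366)],*Z3),.027)).round(4).tolist())
print("grip top T", injig(J,back(T,unz([(328,145)],*Z1),.097)), "S",injig(J,back(S,unz([(320,172)],*Z3),.097)))
print("pointer tip", injig(J,back(T,unz([(327,82)],*Z1),.029)),injig(J,back(S,unz([(262,298)],*Z3),.029)))
ht=back(T,unz([(249,186),(237,377)],*Z2),.010);hs=back(S,unz([(185,308),(347,252)],*Z4),.010)
print("holes",ht.round(4).tolist(),hs.round(4).tolist())
for h in(ht,hs):
    d=h[0]-h[1]; print(h.mean(0).round(4),np.degrees(np.arctan2(d[1],d[0])),np.linalg.norm(d))
P=back(T,unz([(140,145),(352,150),(132,408)],*Z2),.010);print("platecorners",P.round(4).tolist())
E
```

```text
top [0.497  0.0545 0.058 ] [[-0.2, 0.4], [0.5, -0.1], [0.7, -0.1], [-0.9, -0.1]]
scene [0.4983 0.0585 0.0567] [[-0.0, -0.6], [-0.7, -0.1], [0.1, 0.1], [0.6, 0.5]]
both [0.4971 0.0558 0.0575] [[-0.6, 0.3], [0.1, -0.2], [0.2, -0.1], [-1.4, -0.2], [-0.2, -1.3], [-0.8, -0.6], [-0.1, -0.4], [0.3, -0.1]]
pocket outer top [[-0.0095, 0.0845], [-0.009, -0.0244], [-0.097, -0.0234], [-0.0991, 0.0837]]
pocket outer scene [[-0.0065, 0.0916], [-0.0106, -0.016], [-0.0954, -0.0194], [-0.0965, 0.0866]]
mark top bar ends/block [[0.0884, 0.0884], [0.1081, 0.0877], [0.1187, 0.0893]]
mark scene bar end, block [[0.0933, 0.0946], [0.1169, 0.0905]]
grip top T [[0.05715936 0.04041286]] S [[0.05110139 0.03588639]]
pointer tip [[0.09903069 0.04024237]] [[0.09478476 0.03862265]]
holes [[0.5039, -0.3479, 0.01], [0.4469, -0.3415, 0.01]] [[0.5002, -0.3515, 0.01], [0.4403, -0.3502, 0.01]]
[ 0.4754 -0.3447  0.01  ] -6.478191003001044 0.05728049377692483
[ 0.4703 -0.3509  0.01  ] -1.3257502038521303 0.05986910502257987
platecorners [[0.5166, -0.3159, 0.01], [0.5143, -0.3793, 0.01], [0.4381, -0.3098, 0.01]]
```

```bash
python3 - <<'E'
from h import *
T=pickle.load(open("top0.pkl","rb"));S=pickle.load(open("scene0.pkl","rb"))
g=cv2.GaussianBlur(T["frame"],(0,0),1.0).astype(float).sum(2)
xs=[];ys=[]
for x in range(25,505,3):
    d=np.diff(g[60:95,x]); i=int(np.argmax(d)); 
    if 0<i<33:
        a,b,c=d[i-1],d[i],d[i+1]; xs.append(x); ys.append(60.5+i+.5*(a-c)/(a-2*b+c))
xs=np.array(xs);ys=np.array(ys)
for deg in(1,2):
    p=np.polyfit(xs,ys,deg); r=ys-np.polyval(p,xs); k=abs(r)<1.5; p=np.polyfit(xs[k],ys[k],deg); r=ys[k]-np.polyval(p,xs[k]); print(deg,p,r.std(),k.sum(),[r[j:j+20].mean().round(2) for j in range(0,len(r),20)])
E
```

```text
1 [-1.50095141e-02  7.84975616e+01] 0.2645347231657443 160 [np.float64(0.03), np.float64(0.01), np.float64(-0.03), np.float64(-0.01), np.float64(0.02), np.float64(-0.04), np.float64(-0.02), np.float64(0.05)]
2 [ 1.01142521e-06 -1.55425352e-02  7.85483685e+01] 0.2639639924733064 160 [np.float64(0.0), np.float64(0.0), np.float64(-0.01), np.float64(0.0), np.float64(0.04), np.float64(-0.03), np.float64(-0.02), np.float64(0.03)]
```

```bash
cat >> h.py <<'E'
def ft(z0=0):
    b=lambda x,y,z:[[-x,-y,z],[x,-y,z],[x,y,z],[-x,y,z]]
    return [np.array(b(.03,.04,.010)),np.array(b(.015,.015,.06)),np.array(b(.015,.015,.010)),np.array(b(.03,.04,0))]
def overlay(c,polys,box,k,name):
    x0,y0,w,h=box; im=cv2.resize(c["frame"][y0:y0+h,x0:x0+w][:,:,::-1],None,fx=k,fy=k,interpolation=cv2.INTER_CUBIC)
    for P,col in polys:
        uv=((proj(c,P)-[x0,y0]+.5)*k-.5); cv2.polylines(im,[np.round(uv*8).astype(int)],True,col,1,cv2.LINE_AA,3)
    return im
E
python3 - <<'E'
from h import *
T=pickle.load(open("top0.pkl","rb"));S=pickle.load(open("scene0.pkl","rb"))
# foot yaw: y axis direction ~ world x minus small
p=(.4745,-.3465,np.radians(-95))
pol=[(place(p,q),c) for q,c in zip(ft(),[(0,255,0),(255,255,0),(255,0,255),(0,128,255)])]
a=overlay(T,pol,(370,210,40,45),10,"");b=overlay(S,pol,(203,112,40,36),12,"")
H=max(a.shape[0],b.shape[0]);a=cv2.copyMakeBorder(a,0,H-a.shape[0],0,0,0);b=cv2.copyMakeBorder(b,0,H-b.shape[0],0,0,0)
cv2.imwrite("pics/ov1.png",cv2.resize(np.hstack([a,b]),None,fx=.9,fy=.9))
E
```

```text
(no output)
```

View pics/ov1.png

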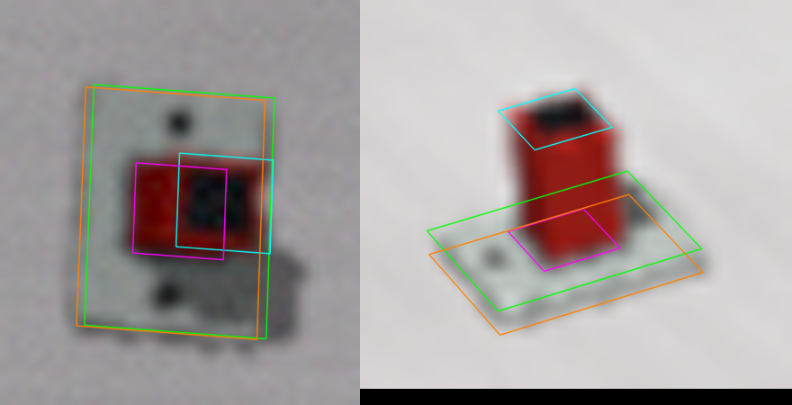

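```bash
cat > m.py <<'E'
import numpy as np,sys
from scipy.spatial.transform import Rotation as R
from plant import read_state
def mv(x,y,z,ty):
    """ty: world angle (deg) of tool y; tool down"""
    s=read_state(); C=R.from_rotvec(s["orientation"]); a=np.radians(ty)
    Y=np.array([np.cos(a),np.sin(a),0]);Z=np.array([0,0,-1.]);X=np.cross(Y,Z)
    D=R.from_matrix(np.c_[X,Y,Z])
    d=C.inv().apply(np.array([x,y,z])-s["tool_pos"])/.5; r=(C.inv()*D).as_rotvec()/(np.pi/2)
    print("motion",np.round(d,4).tolist(),np.round(r,4).tolist())
    yy=C.apply([0,1,0]);print("t",round(s["t"],2),"pos",s["tool_pos"].round(4),"ty",np.degrees(np.arctan2(yy[1],yy[0])).round(2),"F",s["force"].round(2),"open",round(s["opening"],4),"q",s["q"].round(2))
if __name__=="__main__": mv(*map(float,sys.argv[1:5]))
E
python3 m.py .42 .22 .25 20
```

```text
motion [-0.6143, -0.4766, -0.0639] [-0.001, 0.0004, 0.5334]
t 0.1 pos [0.2244 0.5559 0.2177] ty 68.01 F [-0.46  0.15 -0.36] open 0.0925 q [ 1.1   0.13  1.49 -0.    1.52 -0.09]
```

>>> jog_arm(motion=[1,-0.614,-0.477,-0.064,0,0,0.533,1,-0.614,-0.477,-0.064,0,0,0.533,1,-0.614,-0.477,-0.064,0,0,0.533,1,-0.614,-0.477,-0.064,0,0,0.533,1,-0.614,-0.477,-0.064,0,0,0.533,1,-0.614,-0.477,-0.064,0,0,0.533,1,-0.614,-0.477,-0.064,0,0,0.533,1,-0.614,-0.477,-0.064,0,0,0.533])

```text
t: 0.9
tool_pos: [0.4205, 0.2174, 0.25]
orientation: [1.802, 2.573, -0.003]
force: [1.0, 0.9, 0.9]
opening: 0.0928
```

```bash
python3 m.py .4745 -.17 .23 -5
```

```text
motion [-0.765, -0.1632, 0.0415] [-0.0006, 0.0011, 0.2775]
t 0.9 pos [0.4205 0.2174 0.25  ] ty 19.98 F [1.04 0.92 0.9 ] open 0.0928 q [ 0.37 -0.23  1.78 -0.    1.59  0.02]
```

>>> jog_arm(motion=[1,-0.765,-0.163,0.04,0,0,0.2775,1,-0.765,-0.163,0.04,0,0,0.2775,1,-0.765,-0.163,0.04,0,0,0.2775,1,-0.765,-0.163,0.04,0,0,0.2775,1,-0.765,-0.163,0.04,0,0,0.2775,1,-0.765,-0.163,0.04,0,0,0.2775,1,-0.765,-0.163,0.04,0,0,0.2775,1,-0.765,-0.163,0.04,0,0,0.2775])

```text
t: 1.7
tool_pos: [0.4742, -0.1724, 0.2303]
orientation: [2.317, 2.121, -0.003]
force: [0.2, 0.3, -0.1]
opening: 0.0932
```

```bash
python3 m.py .4745 -.346 .12 -5; python3 - <<'E'
from plant import *
from h import *
for n in("scene","top"):
    c=read_camera(n); pickle.dump(c,open(f"{n}1.pkl","wb"))
    if n=="top": cv2.imwrite("pics/top1.png",cv2.resize(c["frame"][130:300,160:440,::-1],None,fx=2.7,fy=2.7,interpolation=cv2.INTER_CUBIC))
E
```

```text
motion [-0.3454, 0.0314, 0.2211] [-0.0005, 0.0012, -0.0005]
t 1.7 pos [ 0.4742 -0.1724  0.2303] ty -5.04 F [ 0.21  0.31 -0.12] open 0.0932 q [-0.45 -0.13  1.73 -0.    1.54 -0.36]
```

View pics/top1.png

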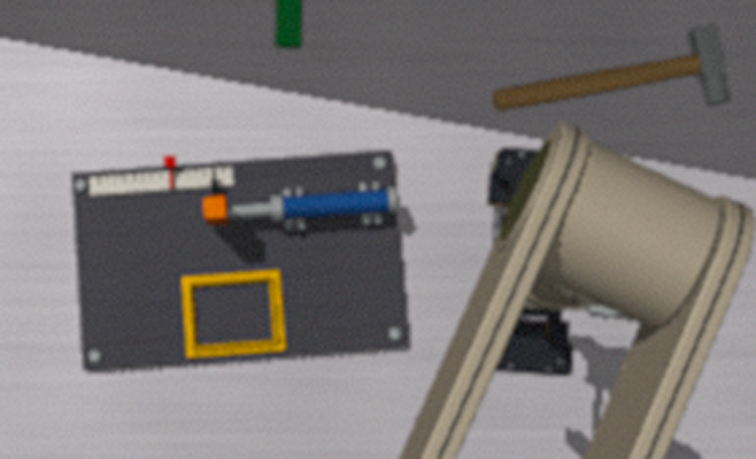

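>>> jog_arm(motion=[1,-0.345,0.031,0.15,0,0,0,1,-0.345,0.031,0.15,0,0,0,1,-0.345,0.031,0.15,0,0,0,1,-0.345,0.031,0.15,0,0,0,1,-0.345,0.031,0.25,0,0,0,1,-0.345,0.031,0.25,0,0,0])

```text
t: 2.4
tool_pos: [0.4688, -0.3452, 0.0973]
orientation: [-2.314, -2.106, 0.008]
force: [-1.2, 1.2, -1.7]
opening: 0.0931
```

```bash
python3 m.py .4745 -.346 .028 -5; python3 - <<'E'
from plant import *
from h import *
c=read_camera("scene"); pickle.dump(c,open("scene2.pkl","wb")); cv2.imwrite("pics/s2.png",cv2.resize(c["frame"][60:180,150:300,::-1],None,fx=5,fy=5,interpolation=cv2.INTER_CUBIC))
E
```

```text
motion [-0.0013, 0.0132, 0.1384] [-0.0079, -0.0031, -0.0043]
t 2.4 pos [ 0.4688 -0.3452  0.0973] ty -5.38 F [-1.24  1.16 -1.66] open 0.0931 q [-0.72  0.18  1.65 -0.    1.32 -0.63]
```

View pics/s2.png

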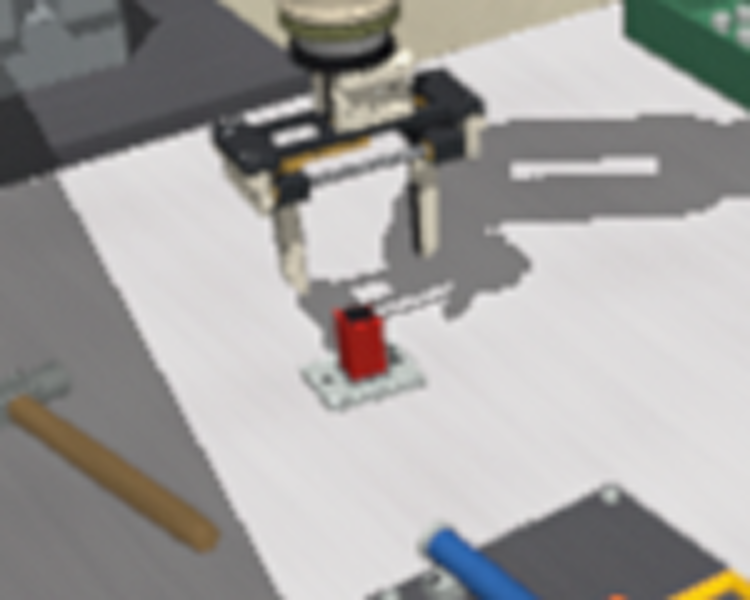

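>>> jog_arm(motion=[1,0,0.013,0.138,-0.008,-0.003,-0.004,1,0,0.013,0.138,-0.008,-0.003,-0.004,1,0,0.013,0.138,-0.008,-0.003,-0.004,0,0,0.013,0.138,-0.008,-0.003,-0.004,0,0,0.013,0.138,-0.008,-0.003,-0.004,0,0,0.013,0.138,-0.008,-0.003,-0.004,0,0,0.013,0.138,-0.008,-0.003,-0.004,0,0,0.013,0.138,-0.008,-0.003,-0.004], grip_force=25)

```text
t: 3.25
tool_pos: [0.4766, -0.3462, 0.0328]
orientation: [2.312, 2.12, 0.001]
force: [-0.4, 0.0, -0.0]
opening: 0.0577
```

```bash
python3 m.py .4745 -.346 .028 -5; python3 - <<'E'
from plant import *
from h import *
c=read_camera("scene"); pickle.dump(c,open("scene3.pkl","wb")); cv2.imwrite("pics/s3.png",cv2.resize(c["frame"][90:160,180:260,::-1],None,fx=8,fy=8,interpolation=cv2.INTER_CUBIC))
E
```

```text
motion [0.0002, -0.0042, 0.0095] [0.0026, 0.0017, 0.0004]
t 3.25 pos [ 0.4766 -0.3462  0.0328] ty -4.96 F [-0.38  0.01 -0.04] open 0.0577 q [-0.72  0.26  1.69  0.    1.18 -0.63]
```

View pics/s3.png

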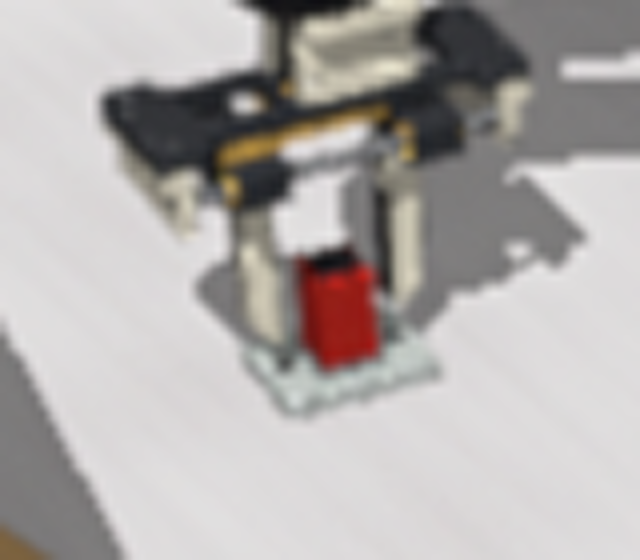

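>>> jog_arm(motion=[0,0,-0.004,0.01,0,0,0,0,0,-0.004,0.01,0,0,0,0,0,-0.004,0.01,0,0,0,0,0,-0.004,0.01,0,0,0,0,0,-0.004,0.01,0,0,0,0,0,-0.004,0.01,0,0,0], grip_force=25)

```text
t: 3.9
tool_pos: [0.474, -0.3457, 0.0269]
orientation: [2.313, 2.121, 0.001]
force: [0.1, -0.7, -4.8]
opening: 0.0303
```

```bash
python3 m.py .4745 -.346 .16 -5
```

```text
motion [-0.001, 0.0017, -0.2662] [0.0018, 0.0011, 0.0004]
t 3.9 pos [ 0.474  -0.3457  0.0269] ty -4.97 F [ 0.1  -0.69 -4.83] open 0.0303 q [-0.72  0.26  1.7   0.    1.17 -0.63]
```

>>> jog_arm(motion=[0,0,0,-0.05,0,0,0,0,0,0,-0.12,0,0,0,0,0,0,-0.19,0,0,0,0,0,0,-0.19,0,0,0,0,0,0,-0.19,0,0,0], grip_force=30)

```text
t: 4.4
tool_pos: [0.4741, -0.3457, 0.122]
orientation: [2.312, 2.12, 0.001]
force: [-0.4, -1.0, -6.4]
opening: 0.0303
```

```bash
python3 m.py .4745 -.346 .12 -5;  python3 m.py .442 0.00 .13 -86.7;
```

```text
motion [-0.0005, 0.0009, 0.0041] [0.0025, 0.0016, 0.0004]
t 4.4 pos [ 0.4741 -0.3457  0.122 ] ty -4.96 F [-0.43 -0.99 -6.4 ] open 0.0303 q [-0.72  0.15  1.64  0.    1.34 -0.63]
motion [0.6832, -0.1237, -0.0182] [0.0032, -0.0004, 0.9082]
t 4.4 pos [ 0.4741 -0.3457  0.122 ] ty -4.96 F [-0.43 -0.99 -6.4 ] open 0.0303 q [-0.72  0.15  1.64  0.    1.34 -0.63]
```

>>> jog_arm(motion=[0,0.683,-0.124,-0.03,0.003,0,0.908,0,0.683,-0.124,-0.03,0.003,0,0.908,0,0.683,-0.124,-0.03,0.003,0,0.908,0,0.683,-0.124,-0.03,0.003,0,0.908,0,0.683,-0.124,-0.03,0.003,0,0.908,0,0.683,-0.124,-0.03,0.003,0,0.908,0,0.683,-0.124,-0.03,0.003,0,0.908,0,0.683,-0.124,-0.03,0.003,0,0.908])

```text
t: 5.2
tool_pos: [0.4393, 0.0032, 0.1331]
orientation: [-3.091, -0.552, 0.006]
force: [1.0, -0.5, -5.9]
opening: 0.0299
```

```bash
python3 - <<'E'
from h import *
for J,pk in (((.4971,.0558,.0575),(-.0537,.0301)),((.497,.0545,.058),(-.055,.030))): print(place(J,[[*pk,.012]]))
E
python3 m.py .442 0.083 .11 -86.7
```

```text
[[0.44175895 0.08276421 0.012     ]]
[[0.44035346 0.08126134 0.012     ]]
motion [0.0605, -0.1478, 0.0463] [-0.0013, 0.0023, 0.1885]
t 5.2 pos [0.4393 0.0032 0.1331] ty -69.73 F [ 1.05 -0.52 -5.86] open 0.0299 q [-0.11 -0.26  2.02  0.    1.39  1.11]
```

>>> jog_arm(motion=[0,0.0605,-0.148,0.03,0,0,0.1885,0,0.0605,-0.148,0.03,0,0,0.1885,0,0.0605,-0.148,0.03,0,0,0.1885,0,0.0605,-0.148,0.046,0,0,0.1885,0,0.0605,-0.148,0.046,0,0,0.1885])

```text
t: 5.7
tool_pos: [0.4398, 0.0827, 0.107]
orientation: [-3.139, -0.094, 0.014]
force: [-0.6, 0.2, -5.6]
opening: 0.0298
```

```bash
cat > look.py <<'E'
import sys
from plant import *
from h import *
n=sys.argv[1]
c=read_camera("scene"); pickle.dump(c,open(f"scene{n}.pkl","wb"))
d=read_camera("top"); pickle.dump(d,open(f"top{n}.pkl","wb"))
a=cv2.resize(c["frame"][145:245,215:345,::-1],None,fx=6,fy=6,interpolation=cv2.INTER_CUBIC);cv2.imwrite(f"pics/s{n}.png",a)
b=cv2.resize(d["frame"][175:285,180:320,::-1],None,fx=5,fy=5,interpolation=cv2.INTER_CUBIC);cv2.imwrite(f"pics/t{n}.png",b)
E
python3 m.py .442 .083 .11 -86.7; python3 look.py 5
```

```text
motion [0.0043, -0.0004, -0.006] [-0.0007, 0.0056, 0.0013]
t 5.7 pos [0.4398 0.0827 0.107 ] ty -86.58 F [-0.56  0.24 -5.59] open 0.0298 q [ 0.07 -0.2   2.02  0.    1.33  1.58]
```

View pics/s5.png

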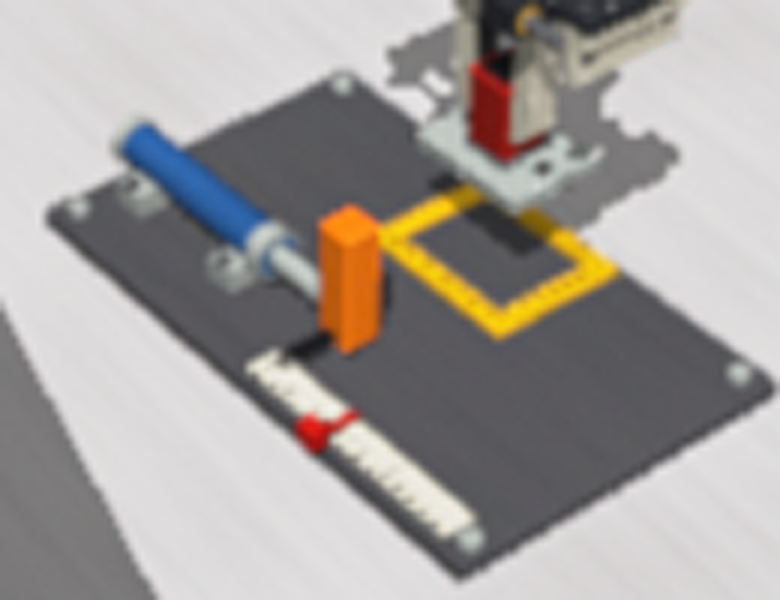

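View pics/t5.png

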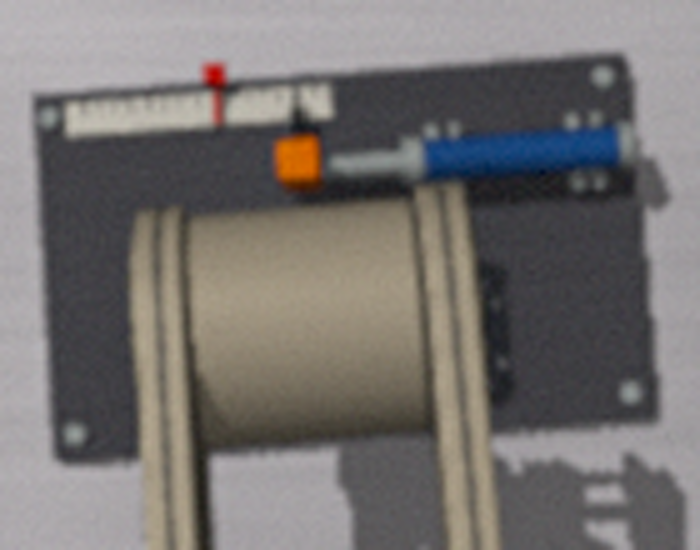

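```bash
python3 m.py .4415 .0822 .056 -86.7
```

```text
motion [0.0015, 0.0003, 0.1056] [-0.0008, 0.0039, 0.0001]
t 5.8 pos [0.4411 0.0823 0.1088] ty -86.69 F [ 0.32 -0.15 -5.38] open 0.0294 q [ 0.07 -0.2   2.02  0.    1.33  1.58]
```

>>> jog_arm(motion=[0,0.002,0,0.05,0,0.004,0,0,0.002,0,0.09,0,0.004,0,0,0.002,0,0.105,0,0.004,0,0,0.002,0,0.105,0,0.004,0,0,0.002,0,0.105,0,0.004,0,0,0.002,0,0.105,0,0.004,0])

```text
t: 6.4
tool_pos: [0.4429, 0.0823, 0.0577]
orientation: [-3.139, -0.09, -0.004]
force: [0.2, -0.5, -4.7]
opening: 0.0299
```

```bash
python3 m.py .4415 .0822 .056 -86.7; python3 look.py 6;  python3 - <<'E'
from h import *
from plant import read_state
S=pickle.load(open("scene6.pkl","rb")); s=read_state()["tool_pos"]
J=(.497,.0545,.058)
rect=lambda cx,cy,hx,hy,z:np.array([[cx-hx,cy-hy,z],[cx+hx,cy-hy,z],[cx+hx,cy+hy,z],[cx-hx,cy+hy,z]])
pol=[(place(J,rect(.005,.02,.11,.18,.012)),(0,255,0)),(place(J,rect(-.055,.03,.032+.012,.042+.012,.022)),(255,0,255)),(place(J,rect(-.055,.03,.035,.045,.022)),(255,0,255))]
dz=s[2]-.0269
for q,c in zip(ft(),[(255,255,0),(255,255,0),(0,0,0),(0,128,255)]):
    P=place((s[0],s[1],.058),q); P[:,2]+=dz; pol.append((P,c))
cv2.imwrite("pics/ov6.png",overlay(S,pol,(215,140,130,98),6,""))
E
```

```text
motion [-0.0029, -0.0, 0.0034] [-0.0008, -0.0015, 0.0]
t 6.4 pos [0.4429 0.0823 0.0577] ty -86.7 F [ 0.15 -0.52 -4.73] open 0.0299 q [ 0.07 -0.14  2.06  0.    1.22  1.58]
```

View pics/ov6.png

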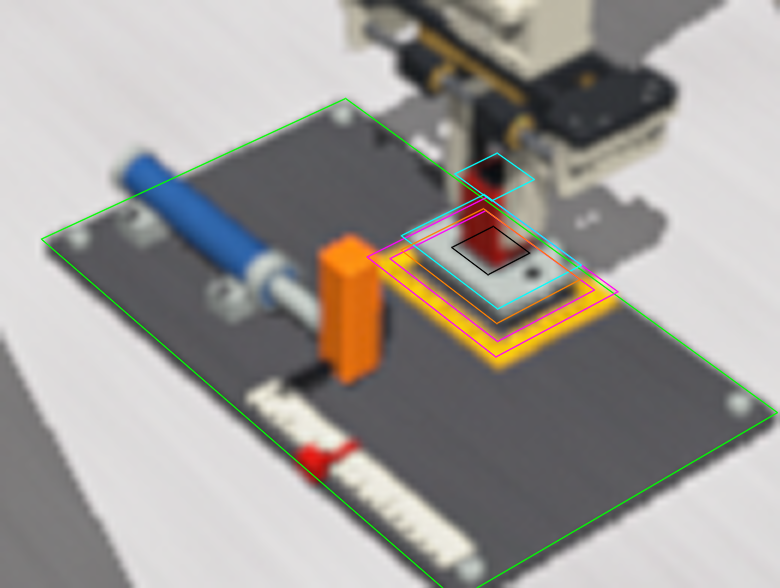

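View pics/s6.png

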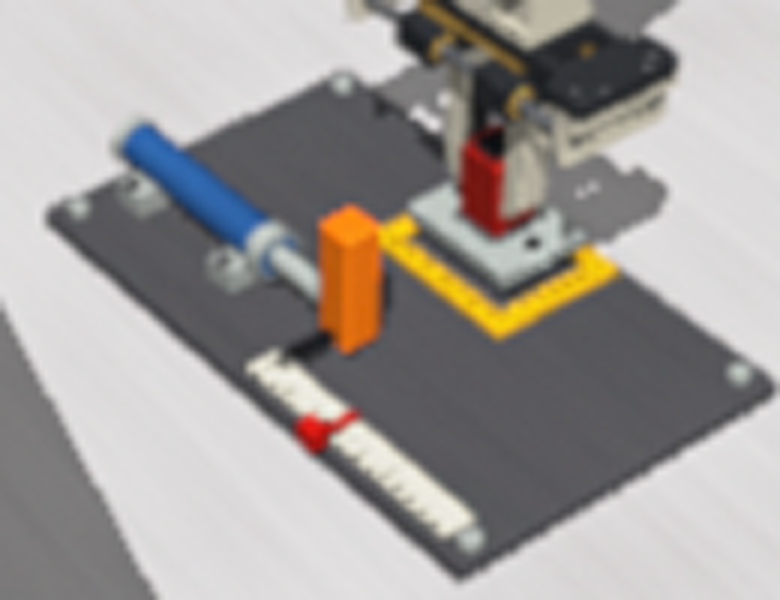

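```bash
python3 - <<'E'
from h import *
S=pickle.load(open("scene6.pkl","rb"))["frame"][:,:,::-1]
S0=pickle.load(open("scene0.pkl","rb"))["frame"][:,:,::-1]
cv2.imwrite("pics/zz6.png",cv2.resize(S[170:205,275:322],None,fx=16,fy=16,interpolation=cv2.INTER_CUBIC))
cv2.imwrite("pics/zz0.png",cv2.resize(S0[170:205,275:322],None,fx=16,fy=16,interpolation=cv2.INTER_CUBIC))
E
```

```text
(no output)
```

View pics/zz6.png

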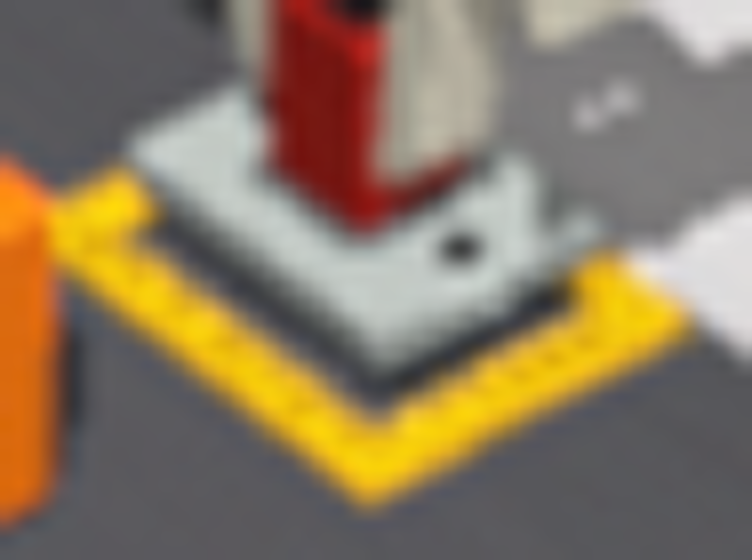

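View pics/zz0.png

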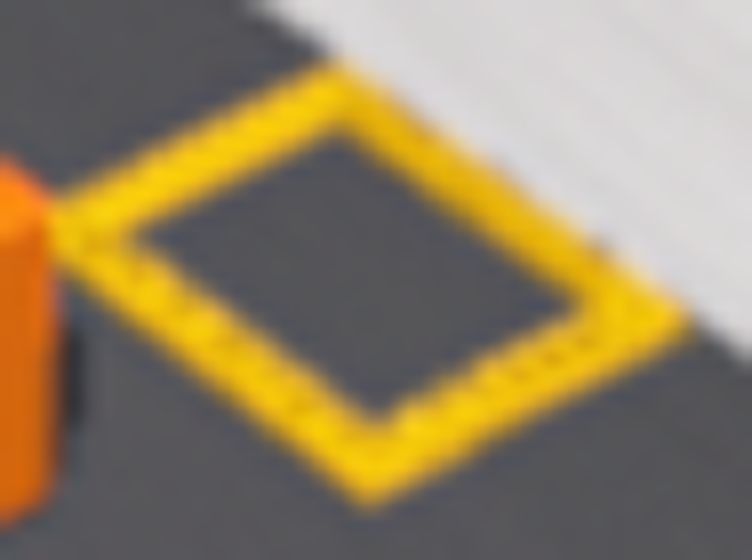

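```bash
python3 - <<'E'
from h import *
S=pickle.load(open("scene6.pkl","rb")); Z=(16,275,170)
F=back(S,unz([(130,140),(380,345),(600,225)],*Z),.0408)
P=back(S,unz([(45,205),(370,462),(690,318),(340,60)],*Z),.022)
I=back(S,unz([(340,135)],*Z),.012); I2=back(S,unz([(375,418)],*Z),.022)
N=back(S,unz([(370,505)],*Z),.012)
np.set_printoptions(precision=4,suppress=True)
print("foot",F[:,:2],"c",(F[0]+F[2])[:2]/2,"sides",np.linalg.norm(F[0]-F[1]),np.linalg.norm(F[1]-F[2]))
e=F[1]-F[0];print("yaw",np.arctan2(e[1],e[0])-np.pi/2)
print("pocket",P[:,:2],"c",(P[0]+P[2])[:2]/2,(P[1]+P[3])[:2]/2,np.linalg.norm(P[0]-P[1]),np.linalg.norm(P[1]-P[2]),np.linalg.norm(P[2]-P[3]),np.linalg.norm(P[3]-P[0]))
a=.0575;rot=np.array([[np.cos(a),-np.sin(a)],[np.sin(a),np.cos(a)]])
print("from inner far", I[0,:2]+rot@[.032,.042],"from inner near",I2[0,:2]-rot@[.035,.045],"from near outer bottom N",N[0,:2])
E
```

```text
foot [[0.4701 0.0447]
 [0.4686 0.1262]
 [0.4087 0.1216]] c [0.4394 0.0831] sides 0.08150598674522878 0.060028515409663794
yaw 0.018546268723766968
pocket [[0.4829 0.0331]
 [0.478  0.1364]
 [0.3971 0.138 ]
 [0.4027 0.0291]] c [0.44   0.0856] [0.4404 0.0827] 0.10339133933883303 0.08093104101192926 0.10911925425256631 0.0803403045031771
from inner far [0.4399 0.0834] from inner near [0.4365 0.0793] from near outer bottom N [0.4786 0.1378]
```

```bash
python3 m.py .4432 .0828 .043 -86.7
```

```text
motion [0.001, -0.0007, 0.0289] [-0.0008, -0.0014, 0.0001]
t 6.5 pos [0.4427 0.0824 0.0575] ty -86.69 F [-0.27  0.64 -6.04] open 0.0296 q [ 0.07 -0.14  2.06  0.    1.22  1.58]
```

>>> jog_arm(motion=[0,0.001,-0.001,0.01,0,0,0,0,0.001,-0.001,0.018,0,0,0,0,0.001,-0.001,0.025,0,0,0,0,0.001,-0.001,0.029,0,0,0,0,0.001,-0.001,0.029,0,0,0])

```text
t: 7.0
tool_pos: [0.4427, 0.0829, 0.0423]
orientation: [-3.139, -0.091, -0.001]
force: [0.5, -0.4, -4.7]
opening: 0.03
```

```bash
python3 m.py .4432 .0828 .039 -86.7; python3 - <<'E'
from h import *
from plant import *
c=read_camera("scene");S=c["frame"][:,:,::-1]
cv2.imwrite("pics/zz7.png",cv2.resize(S[170:205,275:322],None,fx=16,fy=16,interpolation=cv2.INTER_CUBIC))
E
```

```text
motion [0.001, 0.0002, 0.0067] [-0.0008, -0.0006, 0.0001]
t 7.0 pos [0.4427 0.0829 0.0423] ty -86.69 F [ 0.54 -0.38 -4.67] open 0.03 q [ 0.07 -0.12  2.07  0.    1.18  1.58]
```

View pics/zz7.png

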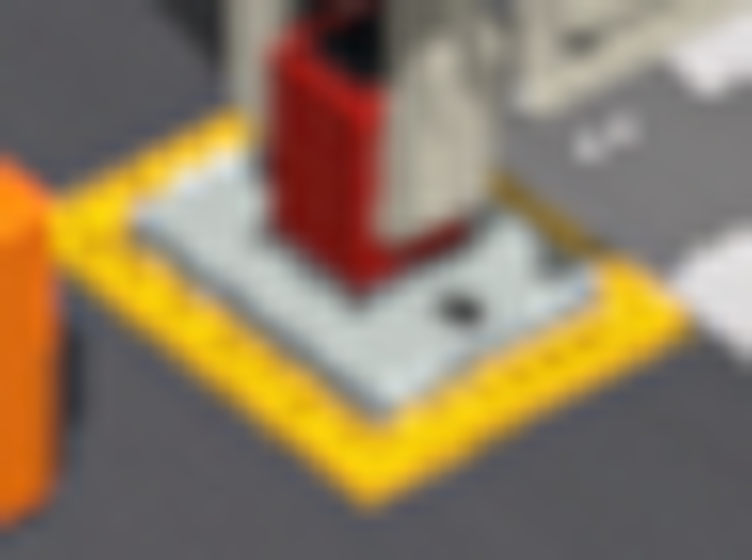

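>>> jog_arm(motion=[0,0,0,0.004,0,0,0,0,0,0,0.007,0,0,0,0,0,0,0.008,0,0,0,0,0,0,0.008,0,0,0], grip_force=15)

```text
t: 7.45
tool_pos: [0.4431, 0.083, 0.0395]
orientation: [-3.139, -0.091, -0.002]
force: [-5.8, 0.3, 6.0]
opening: 0.03
```

```bash
python3 m.py .4432 .0828 .039 -86.7
```

```text
motion [0.0003, 0.0004, 0.0011] [-0.0007, -0.0009, 0.0003]
t 7.45 pos [0.4431 0.083  0.0395] ty -86.67 F [-5.78  0.26  6.04] open 0.03 q [ 0.07 -0.11  2.07  0.    1.18  1.58]
```

>>> jog_arm(motion=[0,-0.002,0,0.001,0,0,0,0,-0.003,0,0.001,0,0,0,0,-0.003,0,0.001,0,0,0])

```text
t: 7.75
tool_pos: [0.4423, 0.083, 0.0395]
orientation: [-3.139, -0.091, -0.005]
force: [1.7, 0.0, -1.0]
opening: 0.0301
```

```bash
python3 m.py .4432 .0828 .039 -86.7
```

```text
motion [0.0018, 0.0004, 0.001] [-0.0008, -0.0019, 0.0003]
t 7.75 pos [0.4423 0.083  0.0395] ty -86.67 F [ 1.66  0.02 -1.  ] open 0.0301 q [ 0.07 -0.11  2.08  0.    1.18  1.58]
```

Lateral force is now relieved, so I'll open in place.

>>> jog_arm(motion=[0.5,0,0,0,0,0,0,0.5,0,0,0,0,0,0,0.6,0,0,0,0,0,0,0.7,0,0,0,0,0,0,0.7,0,0,0,0,0,0])

```text
t: 8.25
tool_pos: [0.4422, 0.083, 0.0395]
orientation: [-3.139, -0.091, -0.004]
force: [-0.7, -0.7, 0.8]
opening: 0.0634
```

```bash
python3 m.py .4432 .0828 .15 -86.7
```

```text
motion [0.0025, 0.0001, -0.2211] [-0.0008, -0.0018, 0.0003]
t 8.25 pos [0.4422 0.083  0.0395] ty -86.67 F [-0.7  -0.71  0.8 ] open 0.0634 q [ 0.07 -0.11  2.08  0.    1.18  1.58]
```

>>> jog_arm(motion=[0.7,0,0,-0.06,0,0,0,0.8,0,0,-0.14,0,0,0,0.9,0,0,-0.22,0,0,0,1,0.1,0,-0.24,0,0,0,1,0.21,-0.03,-0.24,0,0,0,1,0.21,-0.03,-0.24,0,0,0,1,0.21,-0.03,-0.24,0,0,0])

```text
t: 8.95
tool_pos: [0.5462, 0.1041, 0.1586]
orientation: [-3.139, -0.092, -0.001]
force: [0.1, -0.1, 1.0]
opening: 0.0929
```

```bash
python3 m.py .5496 .0976 .062 -86.7; python3 look.py 8;python3 - <<'E'
from h import *
S=pickle.load(open("scene8.pkl","rb"))["frame"][:,:,::-1]
cv2.imwrite("pics/zz8.png",cv2.resize(S[165:205,255:322],None,fx=11,fy=11,interpolation=cv2.INTER_CUBIC))
E
```

```text
motion [0.0059, 0.0136, 0.1932] [-0.0007, -0.0004, 0.0005]
t 8.95 pos [0.5462 0.1041 0.1586] ty -86.65 F [ 0.06 -0.11  1.  ] open 0.0929 q [0.1  0.05 1.69 0.   1.41 1.61]
```

View pics/s8.png

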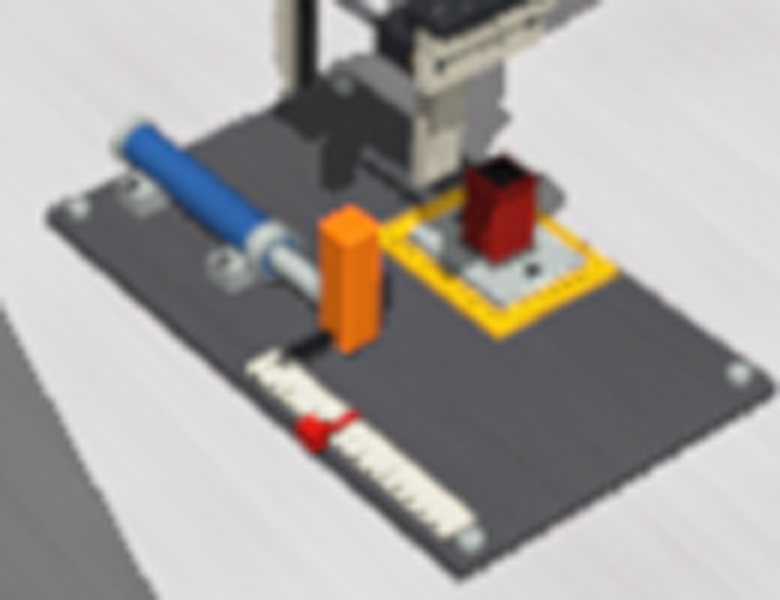

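View pics/t8.png

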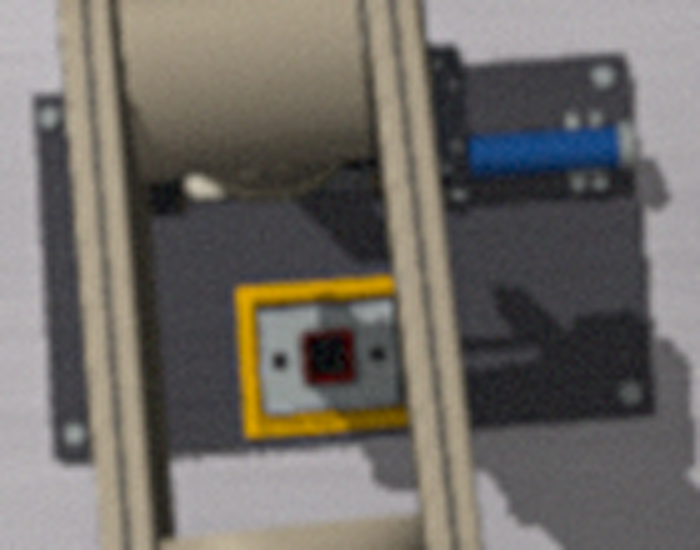

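View pics/zz8.png

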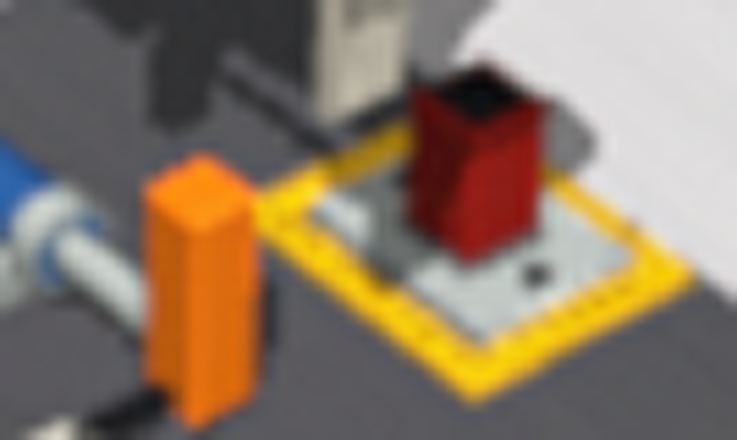

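>>> jog_arm(motion=[1,0.006,0.012,0.03,0,0,0,1,0.006,0.013,0.1,0,0,0,1,0.006,0.013,0.16,0,0,0,1,0.006,0.013,0.19,0,0,0,1,0.006,0.013,0.19,0,0,0])

```text
t: 9.55
tool_pos: [0.5455, 0.0968, 0.0613]
orientation: [-3.14, -0.091, 0.006]
force: [-0.6, -0.2, 0.2]
opening: 0.0931
```

```bash
python3 m.py .5496 .0976 .062 -86.7; python3 look.py 9
```

```text
motion [0.0084, -0.0011, -0.0015] [-0.0005, 0.0025, 0.0002]
t 9.55 pos [0.5455 0.0968 0.0613] ty -86.68 F [-0.57 -0.2   0.18] open 0.0931 q [0.08 0.14 1.77 0.   1.23 1.6 ]
```

View pics/s9.png

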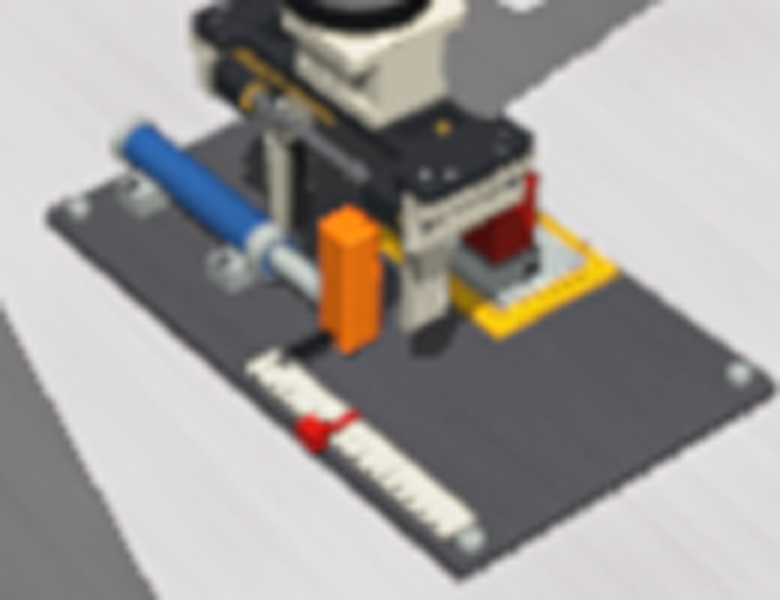

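>>> jog_arm(motion=[0,0.006,-0.001,0,0,0,0,0,0.006,-0.001,0,0,0,0,0,0.006,-0.001,0,0,0,0,0,0.006,-0.001,0,0,0,0,0,0.006,-0.001,0,0,0,0,0,0.006,-0.001,0,0,0,0,0,0.006,-0.001,0,0,0,0,0,0.006,-0.001,0,0,0,0], grip_force=35)

```text
t: 10.45
tool_pos: [0.5514, 0.0979, 0.0649]
orientation: [-3.139, -0.091, -0.003]
force: [0.3, 0.6, -0.4]
opening: 0.0335
```

>>> jog_arm(motion=[0,0,0,0,0,0,0,0,0,0,0,0,0,0,0,0,0,0,0,0,0,0,0,0,0,0,0,0])

```text
t: 10.85
tool_pos: [0.5514, 0.0977, 0.0649]
orientation: [-3.14, -0.091, -0.003]
force: [-0.9, -2.7, 0.3]
opening: 0.0236
```

```bash
python3 m.py .5496 .0976 .062 -86.7; python3 look.py 10
```

```text
motion [-0.0036, -0.0001, 0.0058] [-0.0004, -0.001, 0.0003]
t 10.85 pos [0.5514 0.0977 0.0649] ty -86.67 F [-0.89 -2.66  0.33] open 0.0236 q [0.08 0.15 1.76 0.   1.23 1.6 ]
```

View pics/s10.png

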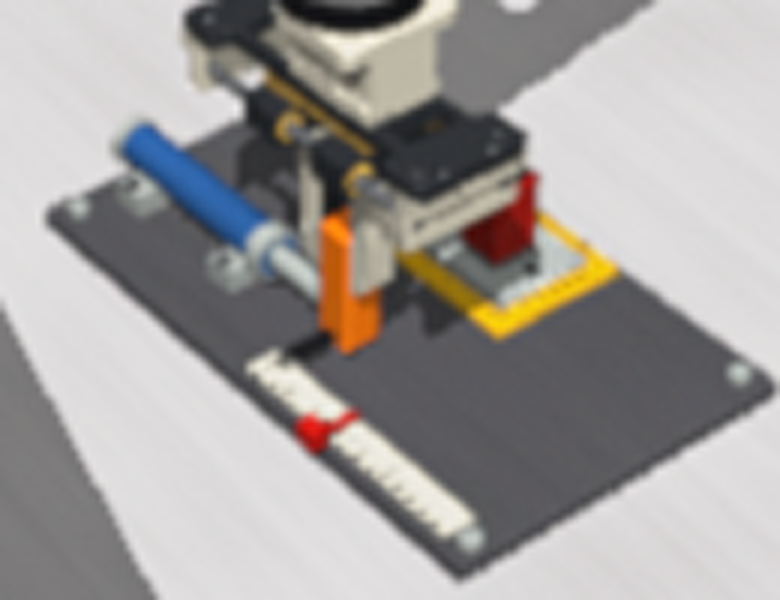

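View pics/t10.png

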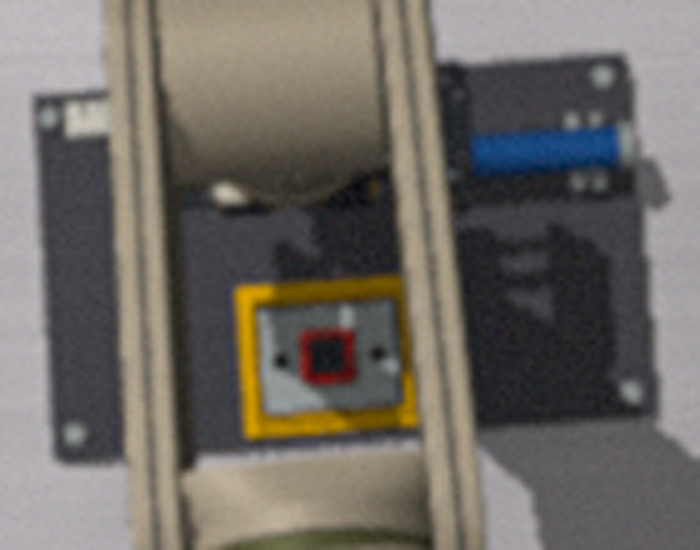

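>>> jog_arm(motion=[0,0,-0.012,0,0,0,0,0,0,-0.026,0,0,0,0,0,0,-0.042,0,0,0,0,0,0,-0.058,0,0,0,0,0,0,-0.074,0,0,0,0,0,0,-0.086,0,0,0,0,0,0,-0.09,0,0,0,0,0,0,-0.09,0,0,0])

```text
validation failed for argument at $.mo...
```

```bash
python3 m.py .5496 .0976 .062 -86.7; python3 look.py 11;python3 - <<'E'
from h import *
S=pickle.load(open("scene11.pkl","rb"))["frame"][:,:,::-1]
cv2.imwrite("pics/zz11.png",cv2.resize(S[190:240,245:305],None,fx=12,fy=12,interpolation=cv2.INTER_CUBIC))
E
```

```text
motion [-0.0035, -0.0, 0.0057] [-0.0004, -0.001, 0.0003]
t 10.95 pos [0.5513 0.0977 0.0649] ty -86.67 F [-0.48 -2.88 -0.46] open 0.0237 q [0.08 0.15 1.76 0.   1.23 1.6 ]
```

View pics/zz11.png

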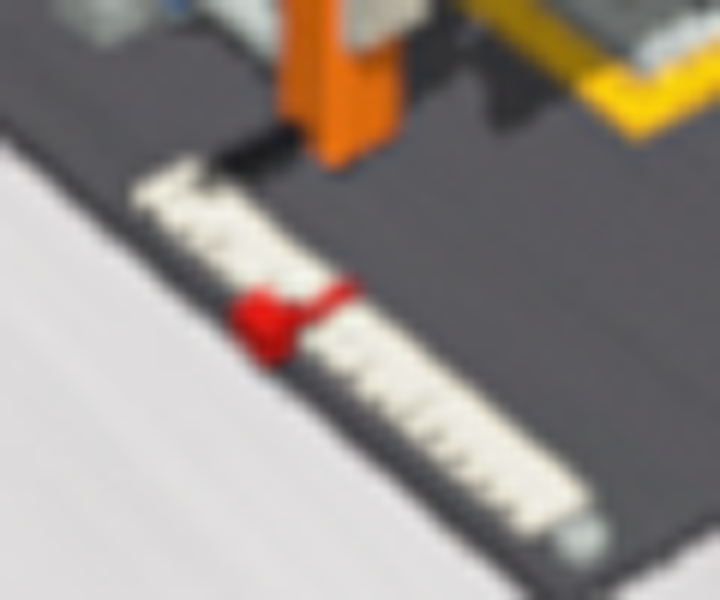

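View pics/t11.png

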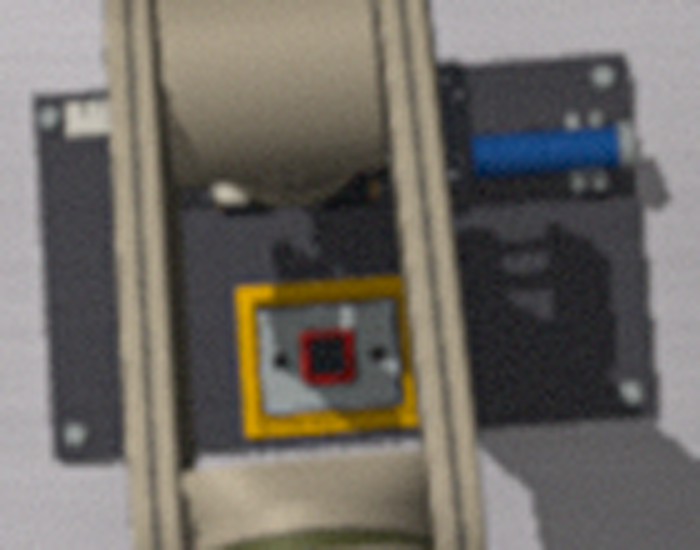

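>>> jog_arm(motion=[0,0,-0.02,0,0,0,0,0,0,-0.04,0,0,0,0,0,0,-0.06,0,0,0,0,0,0,-0.08,0,0,0,0,0,0,-0.09,0,0,0,0,0,0,-0.09,0,0,0,0,0,0,-0.09,0,0,0,0])

```text
t: 11.75
tool_pos: [0.5487, 0.1419, 0.0649]
orientation: [3.139, 0.091, 0.002]
force: [-0.6, -8.0, 0.4]
opening: 0.0239
```

```bash
python3 m.py .5496 .0976 .062 -86.7; python3 look.py 12;python3 - <<'E'
from h import *
S=pickle.load(open("scene12.pkl","rb"))["frame"][:,:,::-1]
cv2.imwrite("pics/zz12.png",cv2.resize(S[190:240,245:305],None,fx=12,fy=12,interpolation=cv2.INTER_CUBIC))
E
```

```text
motion [-0.0033, 0.0885, 0.0059] [0.0006, -0.0008, 0.0003]
t 11.75 pos [0.5487 0.1419 0.0649] ty -86.67 F [-0.59 -7.99  0.39] open 0.0239 q [ 0.16  0.17  1.74 -0.    1.24  1.68]
```

View pics/zz12.png

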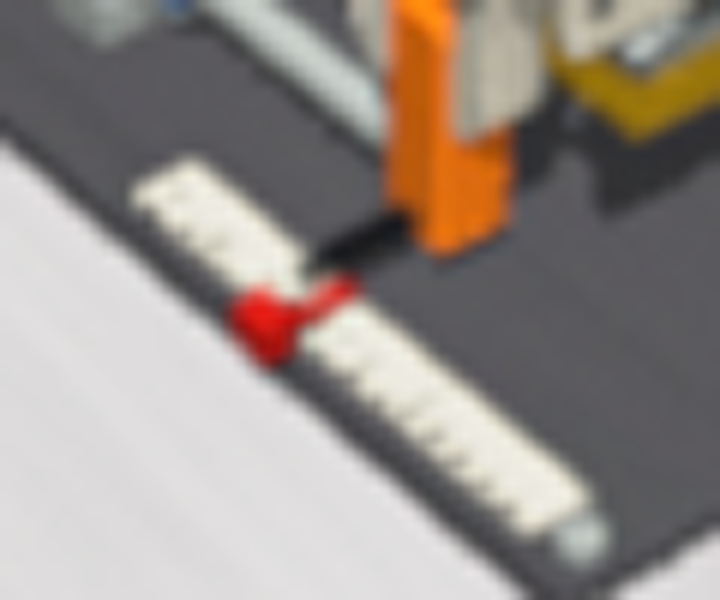

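View pics/t12.png

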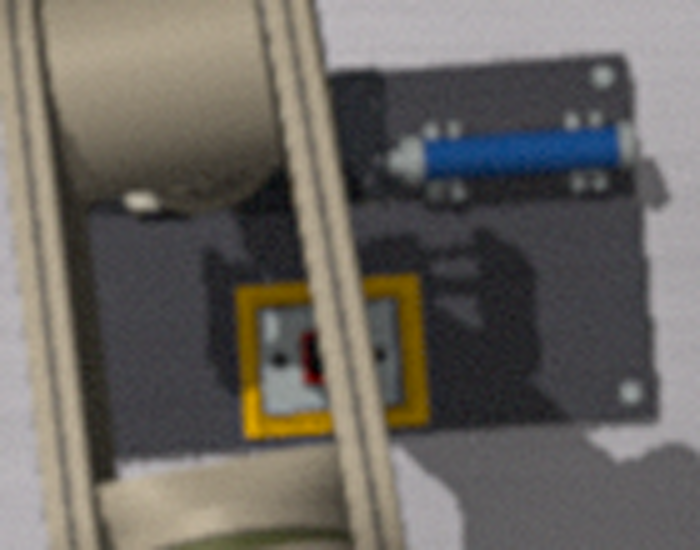

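```bash
python3 - <<'E'
from h import *
ims=[]
J=(.4983,.0585,.0567)
for n,g in (("0",.040),("12",.0843)):
    S=pickle.load(open(f"scene{n}.pkl","rb"))
    rect=lambda cx,cy,hx,hy,z:np.array([[cx-hx,cy-hy,z],[cx+hx,cy-hy,z],[cx+hx,cy+hy,z],[cx-hx,cy+hy,z]])
    pol=[(place(J,rect(.055,g,.012,.012,.097)),(255,0,255)),(place(J,rect(.055,g,.012,.012,.022)),(255,0,255)),
     (place(J,[[.067,g,.029],[.103,g,.029],[.103,g,.029]]),(0,255,0)),(place(J,[[.067,g,.014],[.103,g,.014],[.103,g,.014]]),(255,255,0)),
     (place(J,[[.088,.088,.029],[.114,.088,.029],[.114,.088,.029]]),(255,0,0)),(place(J,rect(.005,.02,.11,.18,.012)),(0,255,0))]
    ims.append(overlay(S,pol,(245,180,58,60),10,""))
cv2.imwrite("pics/ov12.png",cv2.resize(np.hstack(ims),None,fx=.68,fy=.68)); cv2.imwrite("pics/ov12b.png",ims[1])
E
```

```text
(no output)
```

View pics/ov12.png

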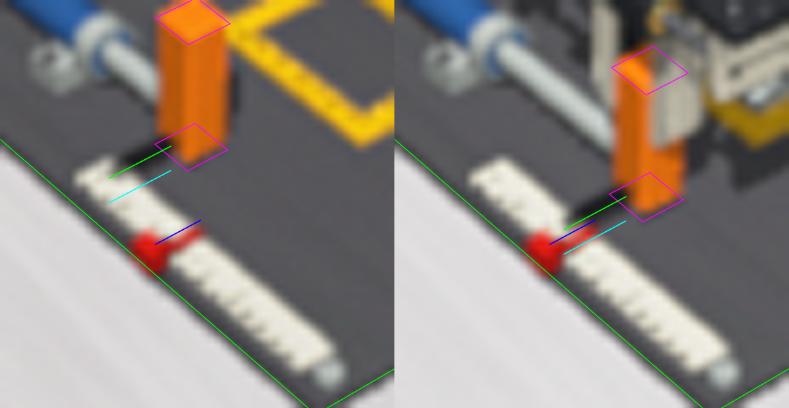

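View pics/ov12b.png

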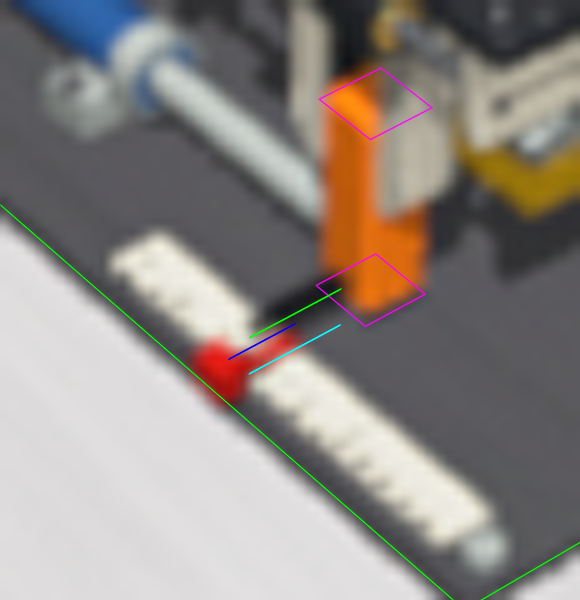

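```bash
python3 - <<'E'
from h import *
np.set_printoptions(precision=4,suppress=True)
for fn in ("top0","top1"):
    T=pickle.load(open(fn+".pkl","rb")); I=T["frame"].astype(float)
    R,G,B=I[...,0],I[...,1],I[...,2]
    def cen(w,box):
        x0,x1,y0,y1=box; w=w[y0:y1,x0:x1]; yy,xx=np.mgrid[y0:y1,x0:x1]; return np.array([(w*xx).sum(),(w*yy).sum()])/w.sum()
    red=np.clip((R-np.maximum(G,B)-60)/100,0,1)
    orange=np.clip((R-B-110)/80,0,1)
    # red mark: block and bar separately
    m_all=cen(red,(214,232,184,202)); m_bar=cen(red,(214,232,192,202)); m_blk=cen(red,(214,232,184,192))
    g=cen(orange,(230,250,198,215))
    # pointer: darkness on strip rows
    y0,y1,x0,x1=193,198,232,248
    d=np.clip(150-I[y0:y1,x0:x1].mean(2),0,None); 
    p=cen(np.clip(170-I.mean(2),0,None),(236,243,194,198))
    print(fn,"px",m_all,m_bar,m_blk,g,p)
    J=(.497,.0545,.058)
    def inj(P): c,s=np.cos(J[2]),np.sin(J[2]); q=P[0,:2]-J[:2]; return np.array([c*q[0]+s*q[1],-s*q[0]+c*q[1]])
    for n,q,z in(("all",m_all,.027),("bar",m_bar,.025),("blk",m_blk,.029),("grip",g,.095),("ptr",p,.029)): print(n,inj(back(T,q,z)))
    print(I[190:204,228:252].mean(2).astype(int))
E
```

```text
top0 px [222.4911 190.0411] [223.     195.7931] [222.4461 189.5325] [239.1937 206.3513] [239.1976 196.0723]
all [0.1165 0.0901]
bar [0.0993 0.0898]
blk [0.1177 0.09  ]
grip [0.0565 0.0419]
ptr [0.0945 0.0413]
[[142 145 143 140 139 133 134 133 128 129 115 109 100  94  92 100 100  95
   88  80  80  81  76  72]
 [ 94  98  99  88  90  91  89  88  95  89  87  87  90  99  89  95 103 101
   79  63  60  64  62  58]
 [ 91 102 103 104 100 112 122 128 140 136 115 114 133 144 128 134 149 133
   90  61  62  64  64  62]
 [134 142 148 153 145 155 162 154 162 168 139 121 156 172 156 164 173 151
  103  66  61  63  60  63]
 [165 166 169 176 173 174 172 157 167 174 140 119 157 178 173 172 179 155
  108  64  58  65  64  62]
 [179 172 176 178 179 178 181 168 174 174 138 114 151 174 181 181 179 159
  111  71  58  62  59  64]
 [182 176 180 181 179 180 180 179 177 167 120  91 119 148 168 176 183 168
  124  73  59  61  64  64]
 [184 181 182 180 181 179 181 178 180 155 103  56  82 118 154 175 182 171
  126  74  59  64  64  62]
 [179 176 177 175 178 164 161 162 152 132  86  44  63  89 123 134 137 132
  103  71
[... 1441 characters left out ...]
86 190 191 189 185 187 190 184 163 106  63  90 119 162 181 189 175
  135  81  67  66  65  69]
 [185 185 183 183 183 175 170 168 160 140  93  42  67  95 123 141 143 138
  107  73  64  71  64  71]
 [144 144 140 140 140 132 125 118 111  99  64  32  40  56  68  79  79  82
   74  67  68  69  66  68]
 [ 87  83  79  80  82  77  74  72  69  69  48  24  27  32  40  47  58  64
   64  65  69  65  68  67]
 [ 65  56  64  64  65  65  63  61  65  66  58  41  45  44  46  44  57  66
   68  68  65  66  70  64]
 [ 68  70  70  69  67  65  63  74  79  81  77  71  70  75  74  63  64  65
   65  66  68  67  67  69]
 [ 71  68  65  70  67  70  76  91  93 100  96  96  97 100  94  73  67  59
   68  67  64  65  67  65]]
```

>>> jog_arm(motion=[0,0,-0.005,0,0,0,0,0,0,-0.009,0,0,0,0,0,0,-0.009,0,0,0,0,0,0,-0.009,0,0,0,0,0,0,-0.009,0,0,0,0])

```text
t: 12.35
tool_pos: [0.5485, 0.1453, 0.0649]
orientation: [3.138, 0.09, 0.002]
force: [-0.6, -7.7, 0.7]
opening: 0.0241
```

```bash
python3 m.py .5496 .0976 .062 -86.7; python3 look.py 13;python3 - <<'E'
from h import *
S=pickle.load(open("scene13.pkl","rb"))["frame"][:,:,::-1]
a=cv2.resize(S[195:240,245:300],None,fx=13,fy=13,interpolation=cv2.INTER_CUBIC)
cv2.imwrite("pics/zz13.png",a)
E
```

```text
motion [-0.0032, 0.0953, 0.006] [0.0014, -0.0006, -0.0001]
t 12.35 pos [0.5485 0.1453 0.0649] ty -86.71 F [-0.63 -7.69  0.66] open 0.0241 q [ 0.17  0.17  1.74 -0.    1.24  1.68]
```

View pics/zz13.png

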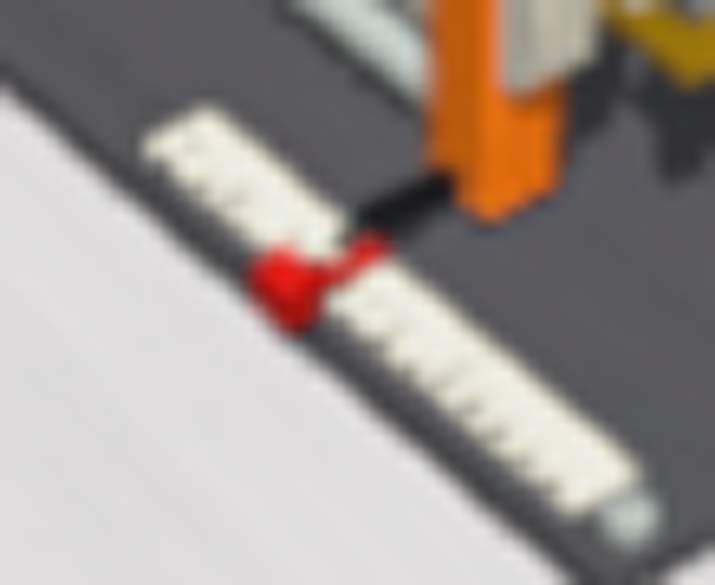

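View pics/t13.png

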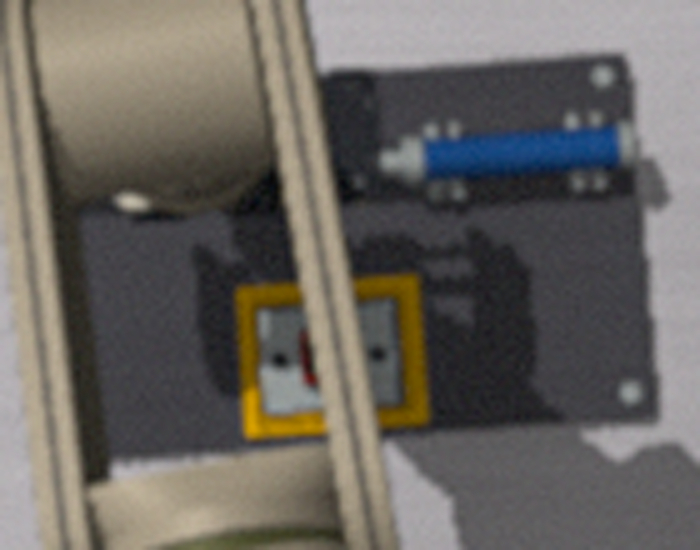

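```bash
python3 - <<'E'
from h import *
np.set_printoptions(precision=4,suppress=True)
S=pickle.load(open("scene13.pkl","rb")); J=(.4983,.0585,.0567)
c,s=np.cos(J[2]),np.sin(J[2]); Rj=np.array([[c,-s,0],[s,c,0],[0,0,1]]); f,cx,cy,_=cam(S); W=S["world_from_camera"]
def hit(uv,y):
    d=Rj.T@(W[:3,:3]@[(uv[0]-cx)/f,(uv[1]-cy)/f,1]); o=Rj.T@(W[:3,3]-[J[0],J[1],0]); k=(y-o[1])/d[1]; return (o+k*d)[[0,2]]
Z=(13,245,195)
for n,p,y in(("bar inner end",(385,245),.0882),("bar mid",(350,265),.0882),("block top centre",(285,270),.0882),("blade upper edge right",(440,175),.0877),("blade lower edge right",(450,192),.0877),("blade upper edge near strip",(360,213),.0877),("blade lower near strip",(375,232),.0877),("blade tip",(343,240),.0877),("grip bottom front edge y+12",(492,220),.0877+.012)):
    print(n,hit(unz([p],*Z)[0],y))
# strip plane z check: jig strip corners if z=.014
E
```

```text
bar inner end [0.0877 0.0227]
bar mid [0.0982 0.0223]
block top centre [0.1176 0.0317]
blade upper edge right [0.0708 0.0351]
blade lower edge right [0.0676 0.0279]
blade upper edge near strip [0.0949 0.0365]
blade lower near strip [0.0903 0.028 ]
blade tip [0.1    0.0309]
grip bottom front edge y+12 [0.0645 0.0259]
```

>>> jog_arm(motion=[0,0,-0.003,0,0,0,0,0,0,-0.003,0,0,0,0,0,0,-0.003,0,0,0,0,0,0,-0.003,0,0,0,0,0,0,-0.003,0,0,0,0,0,0,-0.003,0,0,0,0])

```text
t: 13.05
tool_pos: [0.5484, 0.1457, 0.0649]
orientation: [3.137, 0.089, 0.001]
force: [-0.5, -7.5, 0.2]
opening: 0.0241
```

```bash
python3 m.py .5496 .0976 .062 -86.7; python3 look.py 14;python3 m.py .5496 .0976 .062 -86.7; python3 - <<'E'
from h import *
S=pickle.load(open("scene14.pkl","rb"))["frame"][:,:,::-1]
a=cv2.resize(S[150:240,235:335],None,fx=7,fy=6.6,interpolation=cv2.INTER_CUBIC)
cv2.imwrite("pics/zz14.png",a)
E
```

```text
motion [-0.0031, 0.0962, 0.0061] [0.0023, -0.0005, -0.0005]
t 13.05 pos [0.5484 0.1457 0.0649] ty -86.74 F [-0.52 -7.54  0.21] open 0.0241 q [ 0.17  0.17  1.73 -0.    1.24  1.69]
motion [-0.0031, 0.0962, 0.0061] [0.0023, -0.0005, -0.0004]
t 13.15 pos [0.5484 0.1457 0.0649] ty -86.74 F [-0.12 -8.31 -0.13] open 0.024 q [ 0.17  0.17  1.73 -0.    1.24  1.69]
```

View pics/zz14.png

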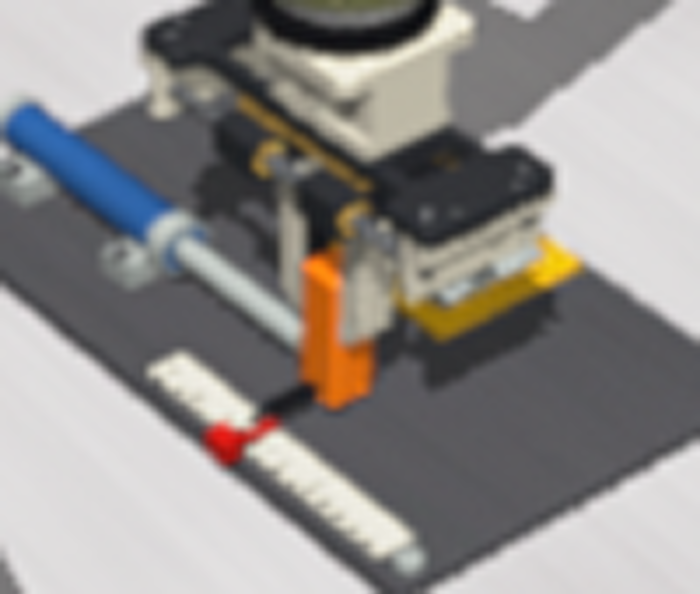

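The rod is at 48.1 mm of travel against a 48.2 mm estimate for the mark. It is steady, and the foot is seated.

```bash
python3 -c "
from plant import *
print(close_job())"
```

```text
the job is handed in; nothing more can be done
None
```

The post foot is seated and released in the yellow pocket, and the rod is pulled out and held on the red mark. The job is handed in at about 13 s of the 53 s allowed. It gave no verdict, so everything below is from my own checks.

- **Foot:** After I let go, both cameras showed it flush with the pocket walls and square. Before release, the force readings showed it had reached the floor.
- **Rod:** The gripper holds the orange grip along the pull direction at the commanded 35 N, with the fingers stopped at about 24 mm on the post. Travel is about 48.1 mm. The mark measured 48 to 48.5 mm out in the top view, so the pointer should be within about 1 mm of it. Spring force read about 8 N, as expected, and the pose held still between the last two readings.
- **Bystanders:** I kept clear of the spray can, jar, hammer and magnet, but took no final picture of them.

**Disagreements:**
- **Pointer:** The angled camera, read as if pointer and mark were at the same height, put the pointer about 9 mm short of the mark. Checking against the top view, I found the bar lies at about 23 mm and the blade at about 28 to 36 mm. That height difference explains the gap, so I relied on the top view. The arm hid the pointer from the top camera at the end, so I could not confirm the alignment from there.
- **Calibration:** The two cameras also differed by 4 to 6 mm in absolute positions, so I worked from measurements within one picture.

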